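Raise the telescoping prop to its next hole and lay the board across

ROBOT

A 6-joint arm with a two-finger parallel gripper is mounted at the origin on a cart in front of the work surface, level with it; the furniture and walls round the work are solid. World frame = base frame: x ahead of the robot, y to its left, z up, the work surface at z = 0. Lengths are in m, angles in rad, forces in N, time in s.
With the tool pointing down it reaches from about 0.275 to 0.775 m from the base axis. Payload 14.6 kg.
Tool frame: the origin (TCP) lies at the very end of the fingers, on their centre line; the grasp point (between the pads) lies 19 mm behind it; z points along the fingers, y is the line along which they close (so a half turn about z gives the same grasp; the last joint's range is limited). The gripper opens to 85 mm and grips with 20 to 120 N. Pads are 22 mm wide; open, the fingers measure 114 mm over their backs; the gripper's body (76 mm by 85 mm) begins 54 mm behind the grasp point. The pads swing forward as they close: fully open they stand 13 mm farther back than shut.
Start: joints at [-1.374, 0.263, -0.048, 1.259, 0, 1.415], TCP at [0.181, -0.493, 0.194] pointing down, gripper open.
Joint ranges: [-2.65, 2.65], [-0.89, 1.7], [-1.18, 1.37], [-2.13, 2.11], [-1.35, 1.29], [-3.14, 3.14]. Speed limits (rad/s): [1.89, 1.89, 2.57, 2.79, 3.14, 3.14].

INTERFACE

Orientations are given as a unit quaternion [w, x, y, z].
In Python, from cell import get_state, grab_frame, close_job gives the robot as it stands.
- The arm moves only by the tool play_rows, never from a script. Its argument "commands" is text: rows parted by semicolons, each of 7 numbers parted by spaces: the turn, a rotation vector about the tool's x, y, z in degrees, then the shift along the tool's x, y, z in m, then the opening, from -1 (shut) to 1 (fully open). In form: rx ry rz dx dy dz fingers; .... A call has 1 to 12 rows; each row is the pose to reach, as a shift and turn from the pose commanded when the call began, along the tool's axes at that moment; what a row does not reach only later rows make up. A row lasts 1/8 s, in which the tool goes at most 62.5 mm and 10.7 degrees, less where a joint would pass 70% of its speed; a pose out of reach is approached as far as the arm can. A call with a gripper value outside its range is refused whole. The fingers move at their own pace and stop on an object; the grip force is fixed at half the most. Time passes only in rows, so rows that repeat a pose let the fingers close. It gives the time, the measured TCP pose, the force, the opening and the grip force at its end, in the units of the state.
- get_state(): the state, without advancing time (a new reading comes with each control period).
- grab_frame(name): name is "scene" or "top" or "wrist"; returns a dict with "pixels" (400x640x3 uint8, red, green, blue), "vfov" (degrees; the focal length in pixels is half the picture's height over the tangent of half this angle, whatever the lens; pixels are square), "cx", "cy" (the principal point, pixels), "k1" (the pictures are not rectified: a ray, as slopes to the right and down, at radius r is drawn at 1 + k1 r^2 times it, then the intrinsics apply), "R" (3x3) and "t" (3): a world point X has camera coordinates R X + t. Camera axes: x right, y down, z forward; pixel columns grow to the right and rows downward; lengths in m; the calibration is good to about 2 mm. A picture is of the moment at which its call begins. There is no depth.
- close_job(): hands the job in; it is judged then, once.
The state is a dict: "t": time; "joint_positions": joint angles; "joint_vel": joint speeds; "joint_efforts": joint torques, N m; "tcp_pos": TCP position; "ee_rot": TCP orientation; "contact_force": force on the tool from outside, world axes, zero at the start; "torque": the same for the moment, N m; "grip_width": opening from 0.0 (shut) to 1.0 (fully open); "grip_force": force on a finger pad.
Only numpy, scipy, OpenCV 4.12 (cv2) and the standard library are available. Lean on these libraries where they do the work, as an engineer would, in place of code of your own. Each camera call takes 0.05 s, during which the arm holds its last target. There are 200 camera calls.

TASK

Set up the wooden board for painting: draw the blue prop's inner tube up by its orange head, gently, until its brass spring button clicks out through the first hole of the steel strip, and let go, so that the prop stays up by itself. Then lay the wooden board from the bench flat across the heads of the prop and the fixed rest behind it and let go. Never strain the button by pulling or pressing hard or dropping the board on the prop, and leave the tape measure, varnish jar and paint brush where they are.

Things in the scene. Friction and masses are not known exactly. Their poses are not given: they have to be found in the camera images.
- prop: Adjustable prop, fixed: blue foot plate 100x100x8 mm, upright square blue outer tube 46x46 mm, its top 120 mm above the bench. Origin: centre of the foot's underside; z up, x points to the fixed rest. The front (-x) wall of the outer tube is a steel strip with two 10 mm holes; its height is set differently each time and is not measured.
- prop_tube: Inner tube with head, 34x34 mm, 0.5 kg, slides up and down. Origin: centre of the head's flat top, axes as the prop's. Head: orange block, black rubber top, 60 mm along x, 40 along y, 26 high, gripped across y from above. Fully down at the start: top at 160 mm. It sinks back if let go before the button is through a hole. Drawing it up takes 6 to 8 N with its weight.
- tube_mouth (a point): Centre of the top opening of the prop's outer tube, 120 mm above the bench. The inner tube reaches the first hole after a rise of 26 to 53 mm, different each time; once locked it has 2 mm of play up and down, cannot pass this hole, and stays up when let go.
- snap_button (a point): Spring button set of the inner tube: a brass pin, 8 mm diameter, with round tip. Origin: on the tube's axis at button height, 120 mm below the head's top; it does not follow the pin's own stroke of 8 mm towards the prop's -x, which shows only as brass in the hole and as a stop felt in the pull. More than 25 N on it damages it: draw at about 10 mm/s and stop once the pull rises by some 6 N.
- rest_top (a point): Centre of the top of the fixed rest: a blue post on an 80 mm foot with the same head as the prop (60x40x26 mm, 60 mm along the line to the prop), top 200 mm above the bench, 160 to 175 mm from the prop's axis.
- board: Sawn wooden board, 45 mm wide along x, 240 mm long along y, 21 mm thick along z, about 0.12 kg, lying loose on the bench; origin: centre of its underside.
- tape_measure: Yellow tape measure, 73x85x35 mm, loose bystander; origin at its underside.
- varnish_jar: Jar with a dark lid, 64 mm diameter, 99 mm high, loose bystander; origin at its underside.
- paint_brush: Flat paint brush with a red handle, 50x226x17 mm, loose bystander; origin at its underside.
Mind the look-alikes: they are no part of the job. What is shaped like the prop but pink is not meant.

How it is judged:
By the outcome, as a careful person would: the job done as asked, in the order asked, and still so for the second after the job is handed in, with the robot touching nothing.
It also fails if it takes over 58 s, if anything falls off the work surface, if the arm or the gripper's body presses on something with over 40 N, if the wrist force passes 120 N, or if a joint passes its speed limit or range.

## Working session

There is one attempt and no reset: what is moved stays moved. The work goes in short steps, Python scripts to look and compute and a tool call to move; the robot and the scene stay as the last step left them, time stands still between calls to the robot, and variables do not carry over. Pictures are saved under pics/ and viewed, at most 13 in all, crops included, and the job is handed in when it is done.

Besides the shell and the picture viewer there is one more tool, called after "Call:" as a command line: name --argument value ..., lists and objects as JSON in quotes. play_rows: Moves the arm, as the interface text tells. Its arguments: {"type":"object","properties":{"commands":{"type":"string"}},"required":["commands"]}

```bash
mkdir -p pics
cat > h.py <<'E'
import numpy as np, cv2
from cell import get_state, grab_frame, close_job
def grab(n,save=None):
    f=grab_frame(n)
    np.savez(f'{n}.npz',**{k:np.asarray(v) for k,v in f.items()})
    if save: cv2.imwrite('pics/'+save,np.asarray(f['pixels'])[:,:,::-1])
    return f
def load(n): return dict(np.load(f'{n}.npz'))
def K(f):
    F=200/np.tan(np.radians(float(f['vfov']))/2)
    return np.array([[F,0,float(f['cx'])],[0,F,float(f['cy'])],[0,0,1.]]),np.array([float(f['k1']),0,0,0])
def ray(f,uv):
    k,d=K(f); p=cv2.undistortPoints(np.array(uv,float).reshape(-1,1,2),k,d).reshape(-1,2)
    R=np.asarray(f['R']);t=np.asarray(f['t'])
    return -R.T@t, np.c_[p,np.ones(len(p))]@R
def onz(f,uv,z):
    c,d=ray(f,uv); return c+d*((z-c[2])/d[:,2])[:,None]
def proj(f,X):
    k,d=K(f); R=np.asarray(f['R']);t=np.asarray(f['t'])
    return cv2.projectPoints(np.array(X,float).reshape(-1,1,3),cv2.Rodrigues(R)[0],t,k,d)[0].reshape(-1,2)
E
python3 - <<'E'
from h import *
a=grab('scene','s1.png');b=grab('top','t1.png');s=get_state()
print(s); 
for f in(a,b): print(f['vfov'],f['cx'],f['cy'],f['k1'],-np.array(f['R']).T@f['t'])
E
```

```text
{'t': 0.1, 'joint_positions': array([-1.37430863e+00,  2.63451995e-01, -4.88729028e-02,  1.25940539e+00,
       -1.87516281e-05,  1.41552745e+00]), 'joint_vel': array([ 0.00089563, -0.00041344,  0.0037808 ,  0.00181133, -0.00245731,
       -0.00033739]), 'joint_efforts': array([ 6.21217507e-03, -6.38579607e+01,  3.85064971e+01,  9.95394046e-03,
        4.48481410e-05,  1.88283377e-05]), 'tcp_pos': array([ 0.18083537, -0.49256726,  0.19348539]), 'ee_rot': array([-4.66688418e-04,  9.84573134e-01,  1.74972928e-01, -1.89973398e-05]), 'contact_force': array([0.16512983, 0.15450624, 0.14082207]), 'torque': array([0.02178021, 0.00406961, 0.00705512]), 'grip_force': 0.0, 'grip_width': 1.000033816455599}
45.41896935665355 321.5783092830756 195.48743973998907 0.047060017599513275 [ 0.10663434 -1.17977491  1.34584904]
44.824498001707234 316.86970414664387 204.38999314266258 0.003255571897478847 [ 0.41227201 -0.16784923  1.44512006]
```

View pics/s1.png

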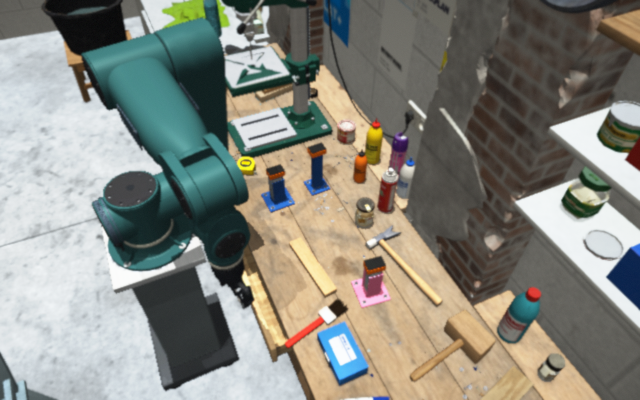

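View pics/t1.png

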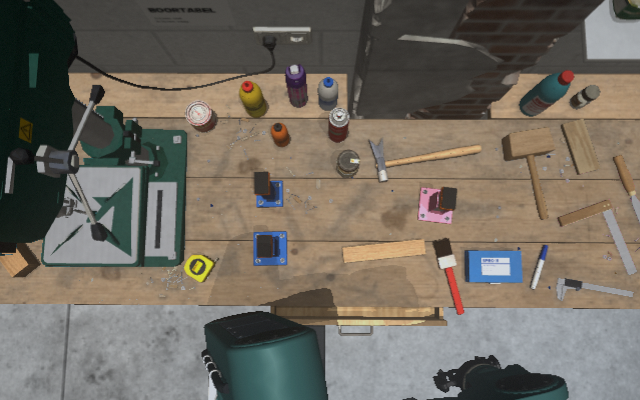

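The scene view shows the prop (277,188) and the rest (317,165), with the pink look-alike at (373,280). The top view shows the prop's head at (268,246), the rest's head at (262,183), the board at (384,251), the tape at (199,267), the brush at (450,275) and the jar at (347,163). In the top view, up is +x and right is -y.

Run:
```python
from h import *
f=load('top');im=f['pixels'];hsv=cv2.cvtColor(im,cv2.COLOR_RGB2HSV)
def quad(m,roi,z,name,dil=0):
    x0,y0,x1,y1=roi; M=np.zeros(m.shape,np.uint8); M[y0:y1,x0:x1]=m[y0:y1,x0:x1]
    if dil: M=cv2.morphologyEx(M,cv2.MORPH_CLOSE,np.ones((dil,dil),np.uint8))
    c=max(cv2.findContours(M,0,2)[0],key=cv2.contourArea)
    P=onz(f,c.reshape(-1,2),z)[:,:2].astype(np.float32)
    r=cv2.minAreaRect(P*1000); print(name,len(c),np.round(cv2.boundingRect(c)),np.round(r[0],1),np.round(r[1],1),round(r[2],1))
blue=cv2.inRange(hsv,(95,130,60),(125,255,255))
black=cv2.inRange(im,(0,0,0),(62,62,62))
wood=cv2.inRange(hsv,(8,60,170),(25,200,255))
quad(blue,(245,225,295,272),.008,'propfoot',15)
quad(blue,(245,170,290,212),.008,'restfoot',15)
quad(black,(250,228,284,262),.160,'prophead')
quad(black,(246,168,276,200),.200,'resthead')
quad(wood,(335,232,432,270),.021,'board',3)
cv2.imwrite('pics/t1c.png',cv2.resize(im[150:300,180:480,::-1],None,fx=2.6,fy=2.6,interpolation=2))
M=np.dstack([blue,black,wood]);cv2.imwrite('pics/m.png',cv2.resize(np.hstack([M[150:300,240:440]]),None,fx=3,fy=3,interpolation=0))
```

```text
propfoot 8 [254 232  33  33] [471.1  -9.8] [94.4 95.9] 0.4
restfoot 11 [257 181  26  26] [634.   -5.3] [76.1 75.1] 1.0
prophead 21 [257 235  14  22] [471.2  -9.4] [55.8 34.5] 1.1
resthead 8 [255 172  13  22] [633.4  -4.2] [55.9 31.4] 1.2
board 107 [342 239  88  31] [ 451.1 -350.3] [ 86.7 253.5] 2.8
```

View pics/m.png

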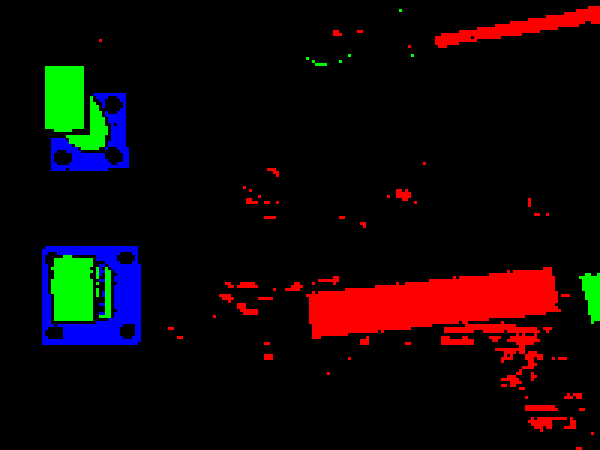

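The prop's head is at about (0.471, -0.0095) with a yaw of about 1.4°, and the rest is at (0.634, -0.005). In the mask the board spans (343..425, 240..262). I'm moving above the prop now.

Call:
play_rows --commands "0 0 -10 0.03 -0.02 -0.03 1;0 0 -20 0.08 -0.06 -0.06 1;0 0 -30 0.125 -0.10 -0.066 1;0 0 -40 0.17 -0.135 -0.066 1;0 0 -50 0.21 -0.17 -0.066 1;0 0 -60 0.255 -0.205 -0.066 1;0 0 -70 0.3 -0.24 -0.066 1;0 0 -80 0.34 -0.275 -0.066 1;0 0 -90 0.38 -0.31 -0.066 1;0 0 -100 0.42 -0.34 -0.066 1;0 0 -110 0.439 -0.354 -0.066 1;0 0 -120 0.439 -0.354 -0.066 1"

```text
t: 1.6
tcp_pos: [0.4715, -0.0078, 0.2594]
ee_rot: [-0.0, 0.337, 0.942, 0.0]
contact_force: [0.2, -0.3, 0.8]
grip_width: 0.999
grip_force: 0.0
```

Call:
play_rows --commands "0 0 -10.5 0 0 0 1;0 0 -21 0 0 0 1;0 0 -31.5 0 0 0 1;0 0 -40.8 0 0 0 1;0 0 -40.8 0 0 0 1"

```text
t: 2.22
tcp_pos: [0.4709, -0.0092, 0.2597]
ee_rot: [-0.0, -0.008, 1.0, 0.0]
contact_force: [0.0, -0.1, -0.4]
grip_width: 1.001
grip_force: 0.0
```

Run:
```python
from h import *
w=grab('wrist','w1.png'); s=get_state(); print(s['tcp_pos'],s['ee_rot'],s['joint_positions'],s['contact_force'])
print(-np.array(w['R']).T@w['t'],w['vfov'])
f=load('top');im=f['pixels'];hsv=cv2.cvtColor(im,cv2.COLOR_RGB2HSV)
m=cv2.inRange(hsv,(8,60,170),(25,200,255));M=np.zeros_like(m);M[232:270,335:432]=m[232:270,335:432]
M=cv2.morphologyEx(M,cv2.MORPH_OPEN,np.ones((7,7),np.uint8))
c=max(cv2.findContours(M,0,2)[0],key=cv2.contourArea);P=onz(f,c.reshape(-1,2),.021)[:,:2].astype(np.float32)
print(cv2.minAreaRect(P*1000))
```

```text
[ 0.47090326 -0.00925305  0.25972139] [-2.16511771e-04 -6.52470782e-03  9.99978690e-01  3.10916366e-05] [-1.92896710e-01  1.57446424e-01 -1.09674802e-02  1.40281918e+00
 -2.48320718e-05 -2.05946213e-01] [ 0.82817637 -0.52409446  0.4010755 ]
[ 0.39559704 -0.01135127  0.43965282] 71.69420880602404
((465.27020263671875, -343.9813232421875), (44.22467803955078, 240.19630432128906), 6.379037380218506)
```

View pics/w1.png

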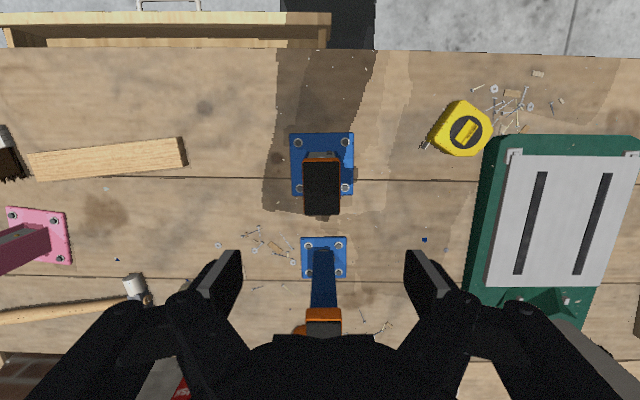

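The wrist view shows the prop's head at (322,188), centred between the fingers (240 and 405), with the rest beyond it at (323,320). I'll take one precise measurement of the head.

Run:
```python
from h import *
f=load('wrist');im=f['pixels']
P=onz(f,[(303,162),(341,162),(342,215),(305,215)],.160);print(P)
m=cv2.inRange(im,(0,0,0),(62,62,62));M=np.zeros_like(m);M[155:225,295:350]=m[155:225,295:350]
M=cv2.morphologyEx(M,cv2.MORPH_OPEN,np.ones((5,5),np.uint8))
c=max(cv2.findContours(M,0,2)[0],key=cv2.contourArea);print(cv2.boundingRect(c))
print(cv2.minAreaRect((onz(f,c.reshape(-1,2),.16)[:,:2]*1000).astype(np.float32)))
print(onz(f,[(291,133),(353,132),(355,196),(290,196)],.008))
```

```text
[[ 0.43941888 -0.03049977  0.16      ]
 [ 0.43884388  0.00797877  0.16      ]
 [ 0.49576833  0.010995    0.16      ]
 [ 0.49635362 -0.02867645  0.16      ]]
(303, 161, 36, 55)
((467.3017883300781, -12.481433868408203), (57.9047966003418, 36.58640670776367), 1.7747023105621338)
[[ 0.41933021 -0.05889687  0.008     ]
 [ 0.41643785  0.03515209  0.008     ]
 [ 0.51722945  0.04306585  0.008     ]
 [ 0.51879215 -0.06228573  0.008     ]]
```

Call:
play_rows --commands "0 0 0 0.001 -0.0015 0.04 1;0 0 0 0.001 -0.0015 0.08 1;0 0 0 0.001 -0.0015 0.11 1;0 0 0 0.001 -0.0015 0.129 1;0 0 0 0.001 -0.0015 0.129 1;0 0 0 0.001 -0.0015 0.129 -1;0 0 0 0.001 -0.0015 0.129 -1;0 0 0 0.001 -0.0015 0.129 -1;0 0 0 0.001 -0.0015 0.129 -1"

```text
t: 3.4
tcp_pos: [0.4702, -0.0108, 0.1311]
ee_rot: [0.0, -0.008, 1.0, -0.0]
contact_force: [-0.1, -0.0, 0.4]
grip_width: 0.143
grip_force: 0.0
```

Call:
play_rows --commands "0 0 0 0 0 0 -1;0 0 0 0 0 0 -1"

```text
t: 3.65
tcp_pos: [0.4701, -0.0108, 0.1309]
ee_rot: [0.0, -0.008, 1.0, 0.0]
contact_force: [-0.6, -0.3, -0.4]
grip_width: -0.001
grip_force: 0.0
```

Run:
```python
from h import *
w=grab('wrist','w2.png'); s=get_state(); print(s['tcp_pos'],s['grip_width'],s['grip_force'],s['contact_force'])
```

```text
[ 0.47005672 -0.01076159  0.13087936] 0.0040847806313480065 0.0 [-0.1325454   0.0504937   0.32044479]
```

View pics/w2.png

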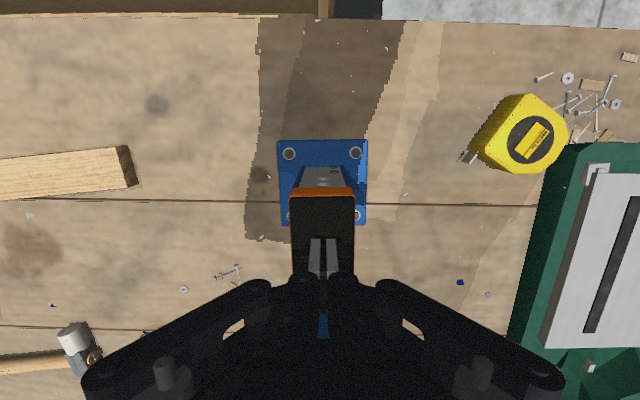

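Run:
```python
from h import *
w=load('wrist');s=get_state();T=s['tcp_pos']
print(-w['R'].T@w['t'],w['R'][2])
for dz in (0,.019,.04): print(dz,proj(w,T+[0,0,dz]))
print(proj(w,[(.441,.0095,.16),(.441,-.0305,.16),(.501,-.0105,.16)]))
print(onz(w,[(292,195),(354,195),(323,240)],.16))
t=grab('top','t2.png');print(proj(t,T),proj(t,T+[0,0,.05]))
sc=grab('scene');im=np.asarray(sc['pixels']);cv2.imwrite('pics/s2c.png',cv2.resize(im[130:260,180:360,::-1],None,fx=4,fy=4,interpolation=2))
```

```text
[ 0.39466799 -0.01294987  0.31082786] [ 0.29191841  0.00555135 -0.95642711]
0 [[323.99755044 229.31029691]]
0.019 [[324.14395689 240.91167039]]
0.04 [[324.34520128 256.86633554]]
[[360.63037147 202.45197931]
 [290.49382389 201.39218756]
 [323.78869851 292.26323743]]
[[ 0.43720359 -0.02957957  0.16      ]
 [ 0.4366482   0.00549832  0.16      ]
 [ 0.46473313 -0.01159045  0.16      ]]
[[265.31154449 246.42480283]] [[263.03806551 245.56313463]]
```

View pics/s2c.png

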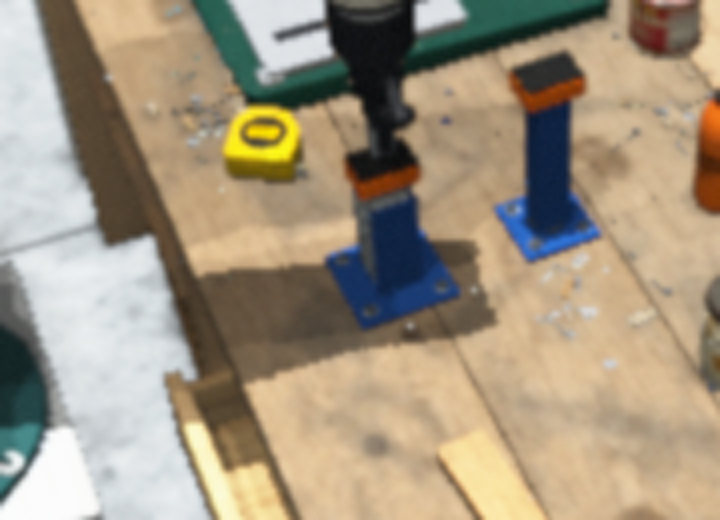

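Run:
```python
from h import *
w=load('wrist'); T=get_state()['tcp_pos']
print('shut tip corners proj (x-11mm)',proj(w,T+[-.011,0,0]),'at z=.16',proj(w,[[T[0]-.011,T[1],.16],[T[0],T[1],.16],[T[0]-.011,T[1],.175]]))
# open: camera-fixed points
for d in (0,.013,.03): print(d,proj(w,np.array([T+[-.011,.0425,d],T+[-.011,-.0425,d]])))
im=cv2.imread('pics/w1.png'); g=im.max(2)
print('w1 col 230', g[225:300:5,230], 'row', [ (v,np.where(g[v,200:260]<70)[0][:1]+200) for v in range(235,275,5)])
im2=cv2.imread('pics/w2.png').max(2); print('w2 col316',im2[205:290:5,316],'col330',im2[205:290:5,330],'col323',im2[205:290:5,323])
print(onz(w,[(277,140),(368,140),(368,226),(279,226)],.008))
sc=load('scene'); p=proj(sc,[T,T+[0,0,.03],T+[0,0,.06],[.4405,-.03,.16],[.4405,.0095,.16]]); print((p-[180,130])*4)
```

```text
shut tip corners proj (x-11mm) [[324.24296496 214.51635044]] at z=.16 [[324.52738005 231.20012142]
 [324.19979491 248.11660678]
 [324.71510322 242.21786032]]
0 [[385.70242567 215.41498698]
 [262.62200074 213.58761072]]
0.013 [[390.07834106 222.25809304]
 [258.45345139 220.32286564]]
0.03 [[396.8019955  232.77872326]
 [252.04502422 230.68301738]]
w1 col 230 [181 176 175 175 177  69  68   3  22  16  13   9  20   5  17] row [(235, array([], dtype=int64)), (240, array([], dtype=int64)), (245, array([], dtype=int64)), (250, array([226])), (255, array([222])), (260, array([213])), (265, array([206])), (270, array([202]))]
w2 col316 [34 31 33 35 25 22 12 80 82 76 81 75 81 81 26 18 27] col330 [27 27 30 26 23 31 24 79 77 78 79 81 79 87 28 28 20] col323 [29 30 32 29 34 36 33 19 28 22 25 18 25 22 36 25 30]
[[ 0.41903457 -0.06146355  0.008     ]
 [ 0.41747243  0.03615648  0.008     ]
 [ 0.51654001  0.04243491  0.008     ]
 [ 0.51818492 -0.06226561  0.008     ]]
[[382.49341299 178.0511948 ]
 [380.40507909 154.04810276]
 [378.25825976 129.40424058]
 [356.55491312 178.34638122]
 [341.08095759 149.53835064]]
```

Both wrist pictures put the real fingertips about 38 mm short of the reported TCP: shut, the tip edge is at v≈238 where v≈215 is expected. The fingers therefore closed above the head without touching it. I'll reopen and go down about 36 mm more while watching the force.

Call:
play_rows --commands "0 0 0 0 0 0 1;0 0 0 0 0 0 1;0 0 0 0 0 0 1;0 0 0 0 0 0.004 1;0 0 0 0 0 0.010 1;0 0 0 0 0 0.016 1;0 0 0 0 0 0.020 1;0 0 0 0 0 0.023 1;0 0 0 0 0 0.025 1"

```text
t: 4.92
tcp_pos: [0.47, -0.0108, 0.1057]
ee_rot: [-0.0, -0.008, 1.0, 0.0]
contact_force: [-0.4, 0.6, 0.4]
grip_width: 1.002
grip_force: 0.0
```

Run:
```python
from h import *
w=grab('wrist','w3.png'); s=get_state(); print(s['tcp_pos'],s['grip_width'],s['contact_force'])
```

```text
[ 0.47001012 -0.01076866  0.10558506] 0.9972240872152343 [ 0.65318323 -0.57863527  0.27845323]
```

View pics/w3.png

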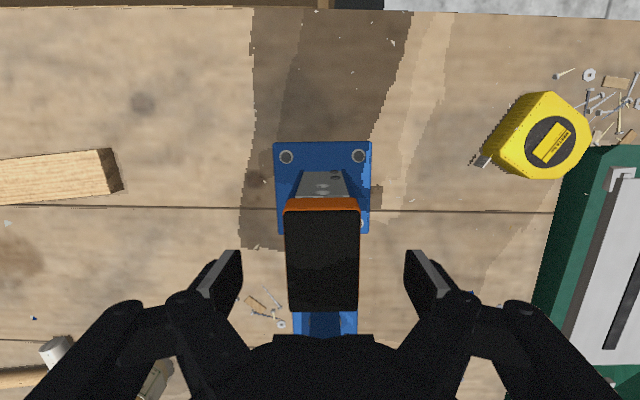

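The wrist view shows the head (285–360, 210–310) centred between the open pads (240 and 405), with their tips about level with its top. I'll go down 16 mm more and grip.

Call:
play_rows --commands "0 0 0 0.003 0 0.004 1;0 0 0 0.003 0 0.008 1;0 0 0 0.003 0 0.012 1;0 0 0 0.003 0 0.016 1;0 0 0 0.003 0 0.016 1;0 0 0 0.003 0 0.016 -1;0 0 0 0.003 0 0.016 -1;0 0 0 0.003 0 0.016 -1;0 0 0 0.003 0 0.016 -1"

```text
t: 6.1
tcp_pos: [0.4672, -0.0113, 0.0903]
ee_rot: [0.0, -0.008, 1.0, -0.001]
contact_force: [-2.2, -2.9, 5.9]
grip_width: 0.459
grip_force: 61.0
```

Call:
play_rows --commands "0 0 0 0 0 -0.001 -1;0 0 0 0 0 -0.002 -1;0 0 0 0 0 -0.003 -1;0 0 0 0 0 -0.0042 -1;0 0 0 0 0 -0.0055 -1;0 0 0 0 0 -0.0067 -1;0 0 0 0 0 -0.008 -1;0 0 0 0 0 -0.0092 -1;0 0 0 0 0 -0.0105 -1;0 0 0 0 0 -0.0117 -1;0 0 0 0 0 -0.013 -1;0 0 0 0 0 -0.0142 -1"

```text
t: 7.6
tcp_pos: [0.4671, -0.0113, 0.1038]
ee_rot: [-0.0, -0.008, 1.0, -0.0]
contact_force: [2.2, -5.8, -7.6]
grip_width: 0.455
grip_force: 61.2
```

Call:
play_rows --commands "0 0 0 0 0 -0.0012 -1;0 0 0 0 0 -0.0025 -1;0 0 0 0 0 -0.0037 -1;0 0 0 0 0 -0.005 -1;0 0 0 0 0 -0.0062 -1;0 0 0 0 0 -0.0075 -1;0 0 0 0 0 -0.0087 -1;0 0 0 0 0 -0.010 -1"

```text
t: 8.6
tcp_pos: [0.4671, -0.0113, 0.1138]
ee_rot: [-0.0, -0.008, 1.0, -0.001]
contact_force: [2.7, -5.2, -7.0]
grip_width: 0.457
grip_force: 61.2
```

Call:
play_rows --commands "0 0 0 0 0 -0.001 -1;0 0 0 0 0 -0.002 -1"

```text
t: 8.85
tcp_pos: [0.4671, -0.0113, 0.1158]
ee_rot: [-0.0, -0.008, 1.0, -0.0]
contact_force: [2.5, -4.4, -8.9]
grip_width: 0.458
grip_force: 61.2
```

Call:
play_rows --commands "0 0 0 0 0 -0.001 -1;0 0 0 0 0 -0.002 -1"

```text
t: 9.1
tcp_pos: [0.4671, -0.0113, 0.1178]
ee_rot: [-0.0, -0.008, 1.0, -0.0]
contact_force: [1.5, -4.6, -7.9]
grip_width: 0.456
grip_force: 61.2
```

Call:
play_rows --commands "0 0 0 0 0 -0.001 -1;0 0 0 0 0 -0.002 -1"

```text
t: 9.35
tcp_pos: [0.4671, -0.0113, 0.1198]
ee_rot: [-0.0, -0.008, 1.0, -0.001]
contact_force: [1.7, -6.0, -7.5]
grip_width: 0.454
grip_force: 61.2
```

Call:
play_rows --commands "0 0 0 0 0 -0.001 -1;0 0 0 0 0 -0.002 -1"

```text
t: 9.6
tcp_pos: [0.4671, -0.0113, 0.1218]
ee_rot: [-0.0, -0.008, 1.0, -0.0]
contact_force: [2.2, -6.2, -7.0]
grip_width: 0.458
grip_force: 61.2
```

Call:
play_rows --commands "0 0 0 0 0 -0.001 -1;0 0 0 0 0 -0.002 -1"

```text
t: 9.85
tcp_pos: [0.4671, -0.0113, 0.1238]
ee_rot: [-0.0, -0.008, 1.0, -0.001]
contact_force: [2.0, -4.3, -7.0]
grip_width: 0.455
grip_force: 61.2
```

Call:
play_rows --commands "0 0 0 0 0 -0.001 -1;0 0 0 0 0 -0.002 -1"

```text
t: 10.1
tcp_pos: [0.4671, -0.0113, 0.1259]
ee_rot: [-0.0, -0.008, 1.0, -0.0]
contact_force: [2.5, -5.0, -4.2]
grip_width: 0.452
grip_force: 61.4
```

The pull has fallen to 4.2 N, so the button has probably popped into the hole. I'll go on in finer steps.

Call:
play_rows --commands "0 0 0 0 0 -0.0007 -1;0 0 0 0 0 -0.0012 -1"

```text
t: 10.35
tcp_pos: [0.4671, -0.0113, 0.1271]
ee_rot: [-0.0, -0.008, 1.0, -0.001]
contact_force: [2.2, -5.1, -4.9]
grip_width: 0.454
grip_force: 61.4
```

Call:
play_rows --commands "0 0 0 0 0 -0.0005 -1;0 0 0 0 0 -0.001 -1"

```text
t: 10.6
tcp_pos: [0.4671, -0.0113, 0.1282]
ee_rot: [-0.0, -0.008, 1.0, -0.001]
contact_force: [2.1, -5.2, -3.8]
grip_width: 0.455
grip_force: 61.6
```

Call:
play_rows --commands "0 0 0 0 0 -0.0004 -1;0 0 0 0 0 -0.0008 -1"

```text
t: 10.85
tcp_pos: [0.4671, -0.0113, 0.1291]
ee_rot: [0.0, -0.008, 1.0, -0.001]
contact_force: [1.2, -4.7, -2.8]
grip_width: 0.459
grip_force: 61.9
```

Run:
```python
from h import *
w=grab('wrist','w4.png');im=np.asarray(w['pixels'])
hsv=cv2.cvtColor(im,cv2.COLOR_RGB2HSV);o=cv2.inRange(hsv,(4,130,80),(18,255,255));o[:150]=0;o[330:]=0;o[:,:270]=0;o[:,380:]=0
n,_,st,_=cv2.connectedComponentsWithStats(o);print(st[1:][st[1:,4]>20])
for z in (.19,.195,.2,.205): print(z,proj(w,[(.4395,-.0300,z),(.4395,.0085,z)]).round(1).tolist())
sc=grab('scene');s=np.asarray(sc['pixels'])
a=cv2.resize(s[150:215,250:340,::-1],None,fx=4.4,fy=4.4,interpolation=2);b=cv2.resize(im[150:350,200:440,::-1],(343,286))
cv2.imwrite('pics/c4.png',np.hstack([a[:286],b]))
print(get_state()['contact_force'])
```

```text
[[ 279  211   87   27 1303]]
0.19 [[285.0, 224.4], [368.3, 225.7]]
0.195 [[283.5, 228.6], [370.1, 229.9]]
0.2 [[281.9, 233.1], [372.0, 234.5]]
0.205 [[280.2, 238.0], [374.0, 239.4]]
[ 0.10590357 -5.04492253 -1.074755  ]
```

View pics/c4.png

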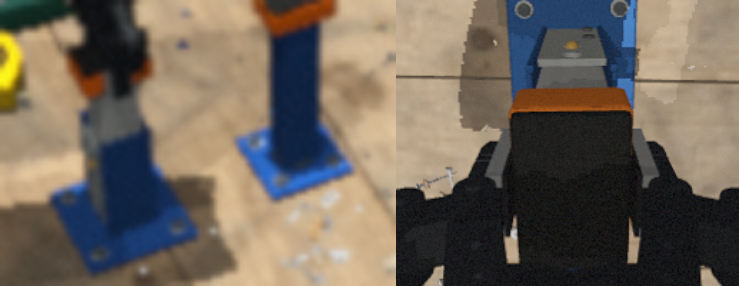

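The wrist crop shows brass in the strip's hole at crop (571,45), so the button is out. The head top is at about 0.195–0.199. I'll lower gently to check that the tube takes a load.

Call:
play_rows --commands "0 0 0 0 0 0.0005 -1;0 0 0 0 0 0.001 -1;0 0 0 0 0 0.0015 -1"

```text
t: 11.32
tcp_pos: [0.4672, -0.0113, 0.1284]
ee_rot: [0.0, -0.008, 1.0, -0.001]
contact_force: [-5.9, -4.0, 16.3]
grip_width: 0.458
grip_force: 64.0
```

The tube is carrying load at this height, so it's locked. I'll ease off and let go.

Call:
play_rows --commands "0 0 0 0 0 -0.0006 -1;0 0 0 0 0 -0.0011 -1"

```text
t: 11.58
tcp_pos: [0.4671, -0.0113, 0.129]
ee_rot: [0.0, -0.008, 1.0, -0.001]
contact_force: [-0.3, -5.2, -0.9]
grip_width: 0.452
grip_force: 62.3
```

Call:
play_rows --commands "0 0 0 0 0 0 0;0 0 0 0 0 0 1;0 0 0 0 0 0 1;0 0 0 0 0 0 1;0 0 0 0 0 -0.03 1;0 0 0 0 0 -0.07 1;0 0 10 0 -0.05 -0.07 1;0 0 20 0.002 -0.1 -0.07 1;0 0 30 0.003 -0.16 -0.07 1;0 0 40 0.004 -0.22 -0.07 1;0 0 50 0.006 -0.28 -0.07 1;0 0 60 0.007 -0.33 -0.07 1"

```text
t: 13.08
tcp_pos: [0.4651, -0.3432, 0.1985]
ee_rot: [-0.0, 0.496, 0.869, 0.0]
contact_force: [1.0, 0.3, 0.1]
grip_width: 0.995
grip_force: 0.0
```

Call:
play_rows --commands "0 0 10 0 0 0 1;0 0 20 0 0 0 1;0 0 25 0 0 0 1;0 0 25 0 0 0 1"

```text
t: 13.58
tcp_pos: [0.4655, -0.3409, 0.1986]
ee_rot: [-0.0, 0.669, 0.743, 0.0]
contact_force: [-0.2, -0.6, 0.5]
grip_width: 0.999
grip_force: 0.0
```

Run:
```python
from h import *
w=grab('wrist','w5.png');im=np.asarray(w['pixels']);s=get_state();T=s['tcp_pos'];q=s['ee_rot']
print(T,np.degrees(2*np.arctan2(q[2],q[1])),s['contact_force'])
print('board expected px',proj(w,[[.4655,-.344,.021]]),proj(w,[[.453,-.225,.021],[.4785,-.463,.021]]))
hsv=cv2.cvtColor(im,cv2.COLOR_RGB2HSV)
b=cv2.imread('pics/w1.png');print('board hsv w1',cv2.cvtColor(b,cv2.COLOR_BGR2HSV)[160,60:160:20])
t=grab('top');ti=np.asarray(t['pixels'])
# head of raised prop in top view
m=cv2.inRange(ti,(0,0,0),(62,62,62));M=np.zeros_like(m);M[228:262,250:284]=m[228:262,250:284];M=cv2.morphologyEx(M,cv2.MORPH_OPEN,np.ones((5,5),np.uint8))
c=max(cv2.findContours(M,0,2)[0],key=cv2.contourArea);print(cv2.boundingRect(c))
print(cv2.minAreaRect((onz(t,c.reshape(-1,2),.197)[:,:2]*1000).astype(np.float32)))
print(proj(t,[(.470,-.0105,.16),(.470,-.0105,.199)]))
```

```text
[ 0.46558957 -0.3408728   0.19859406] 96.0731726674172 [-0.13459049 -0.07246902 -0.79549726]
board expected px [[323.30448581 178.148826  ]] [[323.28458964  80.03367588]
 [323.66364758 259.56834451]]
board hsv w1 [[ 19  76 215]
 [ 18  77 215]
 [ 18  87 213]
 [ 18  89 212]
 [ 20  76 214]]
(256, 235, 13, 22)
((469.6148376464844, -10.039060592651367), (54.15453338623047, 30.984554290771484), 1.1741182804107666)
[[263.9096583  245.95188024]
 [262.06721319 245.25539556]]
```

View pics/w5.png

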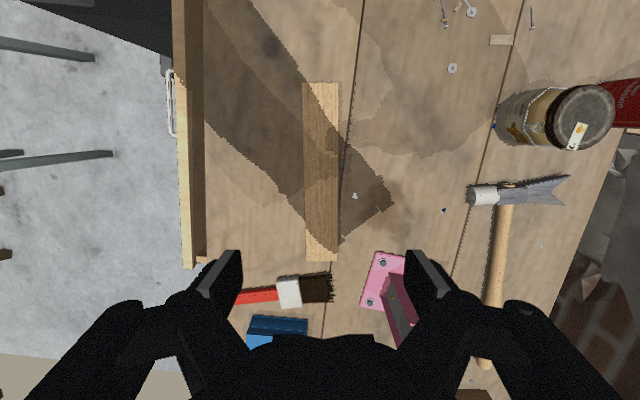

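The wrist view shows the board at (302–338, 82–261), within 3 mm of the top-view estimate. The brush (290,290) and the pink prop (390,290) are clear of the fingers. I'll descend and grip.

Call:
play_rows --commands "0 0 0 -0.003 -0.002 0.05 1;0 0 0 -0.003 -0.002 0.10 1;0 0 0 -0.003 -0.002 0.15 1;0 0 0 -0.003 -0.002 0.19 1;0 0 0 -0.003 -0.002 0.215 1;0 0 0 -0.003 -0.002 0.225 1;0 0 0 -0.003 -0.002 0.231 1;0 0 0 -0.003 -0.002 0.232 1"

```text
t: 14.68
tcp_pos: [0.4642, -0.3444, -0.0328]
ee_rot: [0.0, 0.669, 0.743, -0.0]
contact_force: [-0.7, 0.1, 0.8]
grip_width: 1.002
grip_force: 0.0
```

Call:
play_rows --commands "0 0 0 0 0 0 -1;0 0 0 0 0 0 -1;0 0 0 0 0 0 -1;0 0 0 0 0 0 -1;0 0 0 0 0 0 -1"

```text
t: 15.3
tcp_pos: [0.4641, -0.3443, -0.0325]
ee_rot: [0.0, 0.669, 0.743, -0.0]
contact_force: [-2.3, 0.9, 8.1]
grip_width: 0.508
grip_force: 62.1
```

Call:
play_rows --commands "0 0 0 0 0 -0.01 -1;0 0 0 0 0 -0.04 -1;0 0 0 0 0 -0.085 -1;0 0 0 0 0 -0.13 -1;0 0 0 0 0 -0.18 -1;0 0 0 0 0 -0.225 -1;0 0 0 0.02 0.008 -0.25 -1;0 0 -8 0.06 0.022 -0.25 -1;0 0 -18 0.11 0.04 -0.25 -1;0 0 -28 0.16 0.06 -0.25 -1;0 0 -38 0.21 0.08 -0.25 -1;0 0 -48 0.26 0.1 -0.25 -1"

```text
t: 16.8
tcp_pos: [0.5365, -0.0734, 0.2174]
ee_rot: [0.0, 0.307, 0.952, 0.0]
contact_force: [1.7, -0.5, -2.1]
grip_width: 0.513
grip_force: 61.3
```

Call:
play_rows --commands "0 0 -10 0.01 0.02 0 -1;0 0 -20 0.018 0.042 0 -1;0 0 -30 0.026 0.06 0 -1;0 0 -37.4 0.026 0.062 0 -1;0 0 -37.4 0.026 0.062 0 -1"

```text
t: 17.42
tcp_pos: [0.5517, -0.0094, 0.2171]
ee_rot: [0.0, -0.012, 1.0, -0.0]
contact_force: [-0.1, 0.4, -1.8]
grip_width: 0.511
grip_force: 61.4
```

Run:
```python
from h import *
s=get_state();q=s['ee_rot'];print(s['tcp_pos'],np.degrees(2*np.arctan2(q[2],q[1])),s['contact_force'])
t=grab('top');w=grab('wrist');sc=grab('scene')
a=cv2.resize(np.asarray(t['pixels'])[140:290,200:330,::-1],(390,450));b=cv2.resize(np.asarray(sc['pixels'])[120:225,235:350,::-1],(400,365))
cv2.imwrite('pics/c6.png',np.hstack([a[:365],b]));cv2.imwrite('pics/w6.png',np.asarray(w['pixels'])[:,:,::-1])
```

```text
[ 0.5516964  -0.00944917  0.21707828] 181.3364997507784 [-0.11495713  0.41744799 -1.8212649 ]
```

View pics/w6.png

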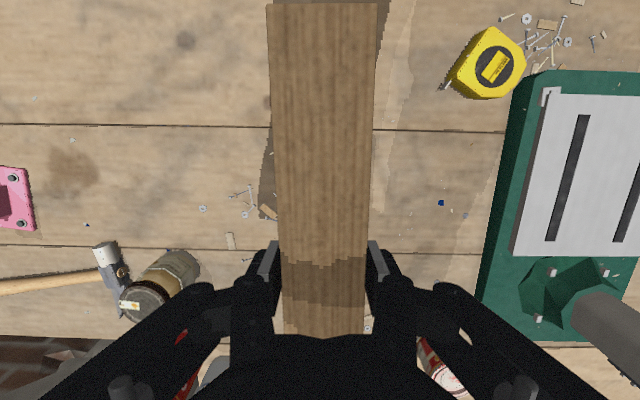

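The wrist view shows the board gripped and level along the line; its near end is at v≈3, and the heads are hidden beneath it. I'll check where that end is.

Run:
```python
from h import *
w=load('wrist');print(onz(w,[(267,3),(379,3),(272,100),(375,100)],.2705)); s=get_state();print(s['tcp_pos'])
for z in(.25,.2705): print(proj(w,[(.4317,-.035,z),(.4317,.012,z)]))
```

```text
[[ 0.43326144 -0.0350335   0.2705    ]
 [ 0.43234697  0.00928729  0.2705    ]
 [ 0.46965876 -0.03410322  0.2705    ]
 [ 0.46875255  0.01028075  0.2705    ]]
[ 0.55169721 -0.00991332  0.21691507]
[[275.41461421  16.43507984]
 [376.35205841  18.81537413]]
[[266.9594786   -1.51681222]
 [385.95615992   1.34163262]]
```

Call:
play_rows --commands "0 0 0 0.001 0.002 0.01 -1;0 0 0 0.001 0.002 0.02 -1;0 0 0 0.001 0.002 0.03 -1;0 0 0 0.001 0.002 0.037 -1;0 0 0 0.001 0.002 0.041 -1;0 0 0 0.001 0.002 0.043 -1;0 0 0 0.001 0.002 0.044 -1"

```text
t: 18.45
tcp_pos: [0.5509, -0.0077, 0.1728]
ee_rot: [0.0, -0.012, 1.0, -0.0]
contact_force: [0.6, -0.0, -1.4]
grip_width: 0.506
grip_force: 61.5
```

Call:
play_rows --commands "0 0 0 0 0 0.0005 -1;0 0 0 0 0 0.001 -1;0 0 0 0 0 0.001 -1"

```text
t: 18.82
tcp_pos: [0.5508, -0.0077, 0.1717]
ee_rot: [0.0, -0.012, 1.0, -0.0]
contact_force: [-0.7, 1.1, -0.9]
grip_width: 0.51
grip_force: 61.5
```

Call:
play_rows --commands "0 0 0 0 0 0.0005 -1;0 0 0 0 0 0.001 -1;0 0 0 0 0 0.0015 -1;0 0 0 0 0 0.0015 -1"

```text
t: 19.32
tcp_pos: [0.5508, -0.0077, 0.1701]
ee_rot: [-0.0, -0.012, 1.0, 0.0]
contact_force: [-0.0, 0.3, -1.5]
grip_width: 0.507
grip_force: 61.5
```

Call:
play_rows --commands "0 0 0 0 0 0.0005 -1;0 0 0 0 0 0.001 -1;0 0 0 0 0 0.001 -1"

```text
t: 19.7
tcp_pos: [0.5508, -0.0077, 0.1691]
ee_rot: [-0.0, -0.012, 1.0, 0.0]
contact_force: [-0.6, 0.3, -1.6]
grip_width: 0.507
grip_force: 61.5
```

Call:
play_rows --commands "0 0 0 0 0 0.0005 -1;0 0 0 0 0 0.001 -1;0 0 0 0 0 0.001 -1"

```text
t: 20.08
tcp_pos: [0.5507, -0.0077, 0.1681]
ee_rot: [-0.0, -0.012, 1.0, 0.0]
contact_force: [0.1, 0.2, -0.9]
grip_width: 0.506
grip_force: 61.5
```

Call:
play_rows --commands "0 0 0 0 0 0.0005 -1;0 0 0 0 0 0.001 -1;0 0 0 0 0 0.001 -1"

```text
t: 20.45
tcp_pos: [0.5508, -0.0077, 0.1673]
ee_rot: [0.0, -0.012, 1.0, -0.0]
contact_force: [-1.3, 0.3, 0.6]
grip_width: 0.509
grip_force: 61.7
```

Call:
play_rows --commands "0 0 0 0 0 0.0005 -1;0 0 0 0 0 0.0007 -1"

```text
t: 20.7
tcp_pos: [0.5508, -0.0077, 0.167]
ee_rot: [0.0, -0.012, 1.0, -0.0]
contact_force: [-4.4, 0.2, 8.5]
grip_width: 0.512
grip_force: 62.6
```

Call:
play_rows --commands "0 0 0 0 0 -0.0005 -1;0 0 0 0 0 -0.0005 0.2;0 0 0 0 0 -0.0005 0.5;0 0 0 0 0 -0.0005 1;0 0 0 0 0 -0.0005 1;0 0 0 0 0 -0.0005 1;0 0 0 0 0 -0.0005 1;0 0 0 0 0 -0.02 1;0 0 0 0 0 -0.06 1;0 0 0 0 0 -0.11 1;0 0 0 0 0 -0.12 1"

```text
t: 22.08
tcp_pos: [0.5517, -0.0079, 0.2893]
ee_rot: [0.002, -0.012, 1.0, -0.0]
contact_force: [-0.0, -0.5, -0.6]
grip_width: 0.999
grip_force: 0.0
```

Run:
```python
from h import *
s=get_state();print(s['t'],s['tcp_pos'],s['contact_force'],s['grip_width'])
w=grab('wrist');sc=grab('scene');i=np.asarray(w['pixels'])
a=cv2.resize(i[:,:,::-1],(480,300));b=cv2.resize(np.asarray(sc['pixels'])[130:220,235:331,::-1],(320,300))
cv2.imwrite('pics/c7.png',np.hstack([a,b]))
```

```text
22.075 [ 0.55171262 -0.00785685  0.28928472] [-0.0132334  -0.52585834 -0.56587811] 0.9994809578327214
```

View pics/c7.png

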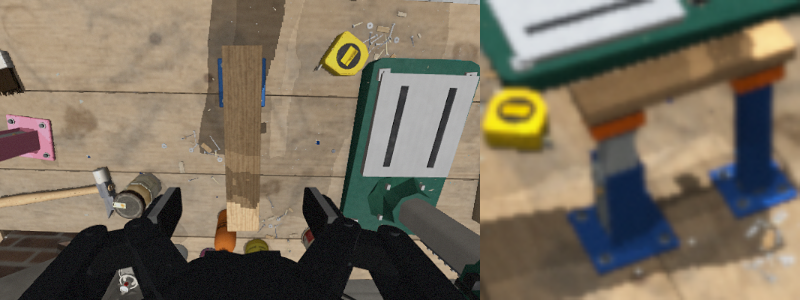

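The board lies flat across both heads, the prop stays up, and the gripper is clear. The tape measure and jar look undisturbed, so I'm handing in.

```bash
python3 -c "
from cell import close_job
print(close_job())"
```

```text
the job is handed in; nothing more can be done
None
```

The prop is locked up on its button, the board lies flat across the heads of the prop and the rest, and the job was handed in at about 22 s; the button saw about 16 N at most in my readings, plus the tube's weight (limit 25 N).

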